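# Free the reel brake and hold the feeder's tension arm open

## Robot

A 6-joint arm with a two-finger parallel gripper is mounted at the origin on the work surface. World frame = base frame: x ahead of the robot, y to its left, z up, the work surface at z = 0. Lengths are in mm, angles in degrees, forces in N, time in s.
With the tool pointing down it reaches from about 350 to 850 mm from the base axis. Payload 8.1 kg.
Tool frame: the origin (TCP) lies at the very end of the fingers, on their centre line; the grasp point (between the pads) lies 19 mm behind it; z points along the fingers, y is the line along which they close (so a half turn about z gives the same grasp; the last joint's range is limited). The gripper opens to 85 mm and grips with 20 to 120 N. Pads are 22 mm wide; open, the fingers measure 114 mm over their backs; the gripper's body (76 mm by 85 mm) begins 54 mm behind the grasp point. The pads swing forward as they close: fully open they stand 13 mm farther back than shut.
Start: joints at [-4.893, 7.471, 85.268, -0, 87.261, -4.893], TCP at [600.004, 0.022, 198.992] pointing down, gripper open.
Joint ranges: [-169.43, 169.43], [-51.17, 129.36], [1.28, 143.12], [-76.62, 256.62], [0, 156.53], [-152.29, 152.29]. Speed limits (degrees/s): [136.94, 136.94, 159.86, 180, 180, 180].

## Interface

Orientations are given as [roll, pitch, yaw] about the fixed x, y, z axes, in that order (R = Rz(yaw) Ry(pitch) Rx(roll)).
In Python, from bench import sense, eyes, job, models gives the robot as it stands. The module is installed in compiled form; this text tells all that it offers.
- The arm moves only by the tool apply_moves, never from a script. Its argument "rows" is a list of rows, each a list of 6 numbers: the shift along the tool's x, y, z in mm, then the turn, a rotation vector about the tool's x, y, z in rad. In form: [[dx, dy, dz, rx, ry, rz], ...]. A call has exactly 5 rows; each row shifts and turns the commanded pose from where the row before left it, along the tool's axes as they then stand; what a row does not reach is not made up. A row lasts 1/8 s, in which the tool goes at most 62.5 mm and 10.7 degrees, less where a joint would pass 70% of its speed; a pose out of reach is approached as far as the arm can. A call is refused whole if a number of a shift passes 62.5 or a number of a turn 0.188, either way. A call with a gripper value outside its range is refused whole. "fingers" is the finger opening in mm, from 0 to 85.4, set as the call begins (left out, the last holds). The fingers move at their own pace and stop on an object; "grip_force" is the grip in N (left out, the last holds). Time passes only in rows, so rows that do not move let the fingers close, or fill a call up. It gives the time, the measured TCP pose, the force, the opening and the grip force at its end, in the units of the state.
- sense(): the state, without advancing time (a new reading comes with each control period).
- eyes.snapshot(name): name is "scene" or "side" or "wrist"; returns (picture, depth): 480x640x3 uint8, red, green, blue; 480x640 float32, mm along the optical axis (not along the pixel's ray), 0 where there is no reading.
- eyes.get_calibration(name): a dict with "intrinsics" (3x3 intrinsics, pixels), "R" (3x3) and "t" (3): a world point X has camera coordinates R X + t; the wrist camera has in their place "mount" (4x4, takes a point from camera to tool coordinates, whose origin is the TCP and whose axes are the flange's). Camera axes: x right, y down, z forward; pixel columns grow to the right and rows downward; lengths in mm; the calibration is good to about 2 mm. A picture is of the moment at which its call begins: read the wrist's pose just before it. get_calibration takes no time and is no camera call.
- job.hand_in(): hands the job in; it is judged then, once.
Trained networks look in the newest picture that a camera, given by its name, has taken for a name from the list of things; names that differ only in an ending like _2 or _b are one class to them, and where a whole thing is asked for, a point or a joint stands for the part that bears it (a point fixed in the world has none). Each returns a list of dicts, best first, with "confidence" (0 to 1); they miss things now and then, are a little off and sometimes report something else, mostly with a low value. They report only what shows in the picture. A call takes as long as a camera call. They do not tell look-alikes from the thing itself.
- models.boxes_of(name, camera): "xyz" ([x, y, z] in mm, in world coordinates, good to about 4 mm: the middle of the surface that is visible of it).
- models.cut_out(name, camera): "pixels" (480x640 bool, what is visible of it).
- models.place_of(name, camera): "xyz" ([x, y, z] in mm, in world coordinates, good to about 4 mm: a listed point, or the origin of a listed thing).
The state is a dict: "time": time; "joint_pos": joint angles; "qd": joint speeds; "joint_efforts": joint torques, N m; "tool_pos": TCP position; "tcp_rot": TCP orientation; "ft_force": force on the tool from outside, world axes, zero at the start; "wrist_torque": the same for the moment, N m; "finger_gap": finger opening in mm; "grip_force": force on a finger pad.
Only numpy, scipy, OpenCV 4.12 (cv2) and the standard library are available. Lean on these libraries where they do the work, as an engineer would, in place of code of your own. Each camera call takes 0.05 s, during which the arm holds its last target. There are 200 camera calls.

## Task

Get the nail-strip feeder ready for threading. Pull the reel brake's lever up and over, away from the side it leans to, until it clicks into the last notch and stays there by itself, then let go and press the green release button right down until the lever has sprung fully back to where it started. Then swing the sprung tension arm round until it is against its red stop post, and finish while holding it there with the gripper; leave the button up and everything else on the bench where it is.

Things in the scene. Friction and masses are not known exactly. Their poses are not given: they have to be found in the camera images.
- brake: Reel brake, a fixed blue box on a dark steel foot, 110 (x) x 170 (y) x 90 mm high. Origin at the centre of its underside on the bench, z up; it stands left or right of the feeder, with some yaw. The lever comes out of a slot in its top at y = -40 mm, the button is on top at y = +58 mm.
- brake_hinge (a point): Centre of the lever's hinge, at (0, -40, 78) mm in brake. The hinge axis is the brake's y axis. Axes as brake.
- brake_lever (a joint): Brake lever angle, rad. 0: sprung back, leaning 0.5 rad from upright to the brake's +x side; grows as its top is pulled over to the -x side (0.5 upright, end of travel 1.0). A spring (0.12 to 0.27 N m) pulls it back; a ratchet catches it at about 0.31, 0.59 and 0.87 (last notch): pull past 0.92, let go, it rests at 0.87 until the button is pressed.
- lever_grip (a point): Centre of the lever's black T-grip: a round bar 18 mm in diameter and 50 mm long, lying along the brake's y axis, 120 mm from the hinge on a 12 mm steel rod; about 183 mm above the bench when sprung back, 198 mm when upright. Pulling takes about 2 to 6 N here.
- button_top (a point): Centre of the top face of the round green release button (28 mm in diameter), 104 mm above the bench when up. Pressed straight down; its axes are those of the brake.
- release (a joint): Travel of the release button in m: 0 up, 0.009 fully down. Spring 1.5 N when up to about 4 N fully down, plus up to 1 N of ratchet friction. The lever is freed from about 0.006; keep it down until the lever is back (under 1 s). It springs up by itself.
- feeder: Tension arm unit, fixed: blue hanger plate 150 (x) x 100 (y) x 10 mm from x = -30 to 120 mm, pivot body with copper coil spring at x = 80 mm, steel rest post on the +y side, red stop post on the -y side (posts 14 mm thick, 68 mm high, 70 mm from the pivot). Origin on the bench at (0, 0), z up. Stands left or right of the brake, with some yaw.
- feeder_pivot (a point): Centre of the arm's pivot, at (80, 0, 58) mm in feeder; the axis is vertical. Axes as feeder.
- tension_arm (a joint): Tension arm angle, rad: 0 at rest; grows counter-clockwise seen from above, to 1.1 at the red stop post. The arm points to the feeder's -x side: 0.55 rad to its +y side at rest, 0.55 rad to its -y side at the stop. Spring 0.4 N m at rest, 0.84 N m at the stop (about 7 N at the roller); let go, it snaps back to 0.
- roller (a point): Middle of the upright black roller at the end of the tension arm, fixed to the arm: 20 mm in diameter, 60 mm high, from 64 to 124 mm above the bench (this point at 96 mm), 125 mm from the pivot. The arm below it is a bar 18 mm wide, 12 mm thick, its top 64 mm above the bench.
- tape: Yellow tape measure, 66 x 36 x 60 mm, loose on the bench, origin under its centre. Leave alone.
- nailbox: Cardboard box of nails, 80 x 50 x 45 mm, loose, origin under its centre. Leave alone.
- glue: White glue bottle, 56 mm in diameter, 150 mm high, loose, origin under its centre. Leave alone.
- driver: Screwdriver with a red handle, lying loose on the bench. Leave alone.
- spanner: Steel spanner lying loose on the bench. Leave alone.
- framecorner: Dark wooden picture frame corner, two legs of 140 x 30 x 20 mm, lying loose. Leave alone.
- cup: Blue mug, 76 mm in diameter, 90 mm high, loose. Leave alone.
Mind the look-alikes: they are no part of the job. Leave any pink look-alike of the brake alone.

How it is judged:
By the outcome, as a careful person would: the job done as asked, in the order asked, and still so for the second after the job is handed in, while the arm keeps its last pose, push and grip.
It also fails if it takes over 61 s, if anything falls off the work surface, if the arm or the gripper's body presses on something with over 40 N, if the wrist force passes 120 N, or if a joint passes its speed limit or range.

## Working session

There is one attempt and no reset: what is moved stays moved. The work goes in short steps, Python scripts to look and compute and a tool call to move; the robot and the scene stay as the last step left them, time stands still between calls to the robot, and variables do not carry over. Pictures are saved under pics/ and viewed, at most 10 in all, crops included, and the job is handed in when it is done.

Besides the shell and the picture viewer there is one more tool, called after "Call:" as name(argument=value, ...) on one line, values as JSON. apply_moves: Moves the arm, as the interface text tells. Its arguments: {"type":"object","properties":{"rows":{"type":"array"},"fingers":{"type":"number"},"grip_force":{"type":"number"}},"required":["rows"]}

```bash
mkdir -p pics
python3 - <<'E'
from bench import sense, eyes, job, models
import cv2,numpy as np
s=sense();print(s['time'],s['tool_pos'],s['tcp_rot'],s['ft_force'])
for c in ("scene","side"):
    p,d=eyes.snapshot(c);cv2.imwrite(f'pics/{c}0.png',p[:,:,::-1])
    k=eyes.get_calibration(c);print(c,(-k['R'].T@k['t']).round())
    np.savez(f'{c}0.npz',p=p,d=d)
    for n in ("brake","brake_hinge","lever_grip","button_top","feeder","feeder_pivot","roller"):
        for r in models.place_of(n,c):
            u=k['intrinsics']@(k['R']@np.array(r['xyz'])+k['t']);print(n,np.round(r['xyz']),round(r['confidence'],2),(u[:2]/u[2]).round())
E
```

```text
0.0 [5.99390804e+02 7.31748294e-02 1.97928286e+02] [-1.79893650e+02 -8.46268142e-03  9.00013812e+01] [0.25249101 0.00247259 0.65503187]
scene [1602.  325. 1414.]
brake [240. 403.  -0.] 0.91 [468. 242.]
brake [522. 189.  -1.] 0.7 [382. 292.]
brake_hinge [250. 365.  80.] 0.82 [460. 224.]
brake_hinge [526. 148.  81.] 0.6 [370. 272.]
lever_grip [583. 146. 182.] 0.66 [367. 263.]
lever_grip [309. 372. 184.] 0.45 [467. 214.]
button_top [232. 457. 101.] 0.55 [493. 222.]
button_top [520. 244. 106.] 0.47 [404. 273.]
feeder [ 489. -203.    4.] 0.78 [262. 250.]
feeder_pivot [ 572. -196.   55.] 0.8 [253. 259.]
feeder_pivot [ 741. -231.    1.] 0.59 [221. 311.]
side [  37. -789.  653.]
brake [522. 185.  -1.] 0.68 [289. 246.]
brake [528. 146.  77.] 0.67 [297. 225.]
brake [243. 399.  -1.] 0.58 [162. 237.]
brake_hinge [250. 368.  76.] 0.66 [163. 216.]
brake_hinge [524. 146.  78.] 0.58 [296. 225.]
lever_grip [581. 148. 184.] 0.91 [315. 182.]
lever_grip [306. 371. 181.] 0.56 [179. 174.]
button_top [524. 248. 106.] 0.65 [278. 200.]
button_top [234. 459. 102.] 0.43 [147. 196.]
feeder [ 488. -200.    2.] 0.73 [363. 334.]
feeder [667. 406.   1.] 0.68 [298. 201.]
feeder_pivot [ 569. -198.   59.] 0.81 [396. 298.]
roller [ 458. -137.   94.] 0.59 [334. 285.]
```

View pics/scene0.png

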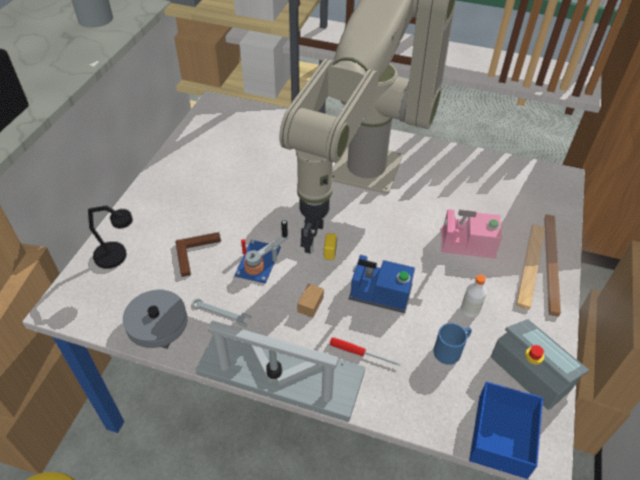

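View pics/side0.png

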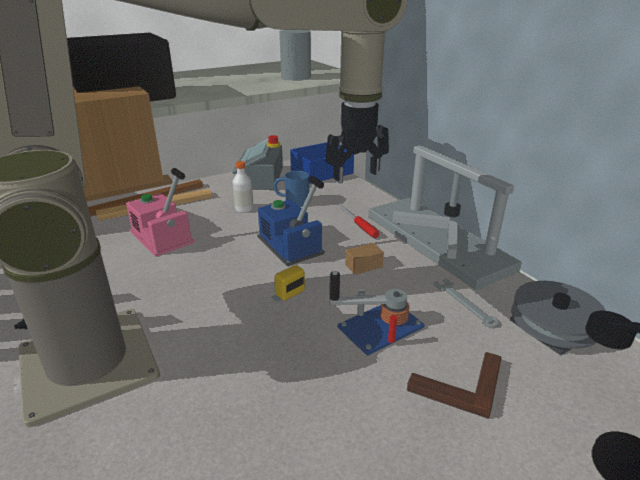

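The scene picture shows the blue brake at (382,292), with its lever grip at (367,263) and green button at (404,273). The feeder is at (255,262), with its roller at (284,229) and red stop at (244,245). Brake candidates are the blue box (382,292) and the pink look-alike (468,242). Other buttons are the red one on the grey box (536,352) and the pink box's green one (493,222). I choose the blue box and will check it in a crop.

```bash
cat > h.py <<'E'
from bench import sense, eyes, job, models
import cv2,numpy as np
def cloud(c,d):
    k=eyes.get_calibration(c);K=k['intrinsics'];v,u=np.mgrid[:480,:640]
    P=np.stack([(u-K[0,2])/K[0,0]*d,(v-K[1,2])/K[1,1]*d,d],-1)
    return (P-k['t'])@k['R']
E
python3 - <<'E'
from h import *
crops=[]
for c,b in (("scene",(330,230,440,320)),("side",(240,160,440,360))):
    z=np.load(f'{c}0.npz');p,d=z['p'],z['d'];W=cloud(c,d);hsv=cv2.cvtColor(p,cv2.COLOR_RGB2HSV).astype(int)
    H,S,V=hsv[...,0],hsv[...,1],hsv[...,2];ok=d>0
    def rep(n,m):
        q=W[m&ok]; print(c,n,len(q),q.mean(0).round(1) if len(q) else '',np.median(q,0).round(1) if len(q) else '',(q.min(0).round(),q.max(0).round()) if len(q) else '')
    nr=lambda x,y,r:np.hypot(W[...,0]-x,W[...,1]-y)<r
    rep('green',(H>45)&(H<80)&(S>120)&nr(522,246,40)&(W[...,2]>95))
    rep('grip',nr(582,147,45)&(W[...,2]>165)&(W[...,2]<230))
    rep('red',((H<6)|(H>174))&(S>150)&nr(570,-198,110))
    rep('roller',(V<70)&nr(458,-137,40)&(W[...,2]>64)&(W[...,2]<135))
    rep('rollertop',(V<90)&nr(458,-137,40)&(W[...,2]>118)&(W[...,2]<130))
    rep('plate',(H>100)&(H<125)&(S>120)&nr(530,-200,130)&(W[...,2]<25))
    m=(H>100)&(H<125)&(S>120)&nr(522,187,130)&(W[...,2]>80)&(W[...,2]<100); 
    rep('braketop',m)
    if m.sum()>5: print(cv2.minAreaRect(W[m&ok][:,:2].astype(np.float32)))
    m=(H>100)&(H<125)&(S>120)&nr(530,-200,130)&(W[...,2]<25)
    print(cv2.minAreaRect(W[m&ok][:,:2].astype(np.float32)))
    x0,y0,x1,y1=b;crops.append(cv2.resize(p[y0:y1,x0:x1,::-1],(400,int(400*(y1-y0)/(x1-x0))))[:400])
h=max(x.shape[0] for x in crops)
cv2.imwrite('pics/crop.png',np.hstack([cv2.copyMakeBorder(x,0,h-x.shape[0],0,0,0) for x in crops]))
for c in ("scene","side"):
  eyes.snapshot(c)
  for n in ("brake","lever_grip","button_top","feeder","feeder_pivot","roller","tape","nailbox","glue"):
    for r in models.place_of(n,c): print(c,n,np.round(r['xyz'],1),round(r['confidence'],2))
E
```

```text
scene green 53 [526.5 243.6 103.5] [526.2 243.5 104.1] (array([512., 233.,  96.]), array([540., 255., 112.]))
scene grip 123 [586.5 148.  188.5] [587.5 148.3 189.2] (array([574., 123., 173.]), array([596., 172., 198.]))
scene red 37 [ 525.3 -247.7   46.6] [ 525.6 -247.7   47.1] (array([ 519., -253.,    9.]), array([ 531., -241.,   77.]))
scene roller 66 [ 465.6 -136.6   97.9] [ 465.8 -136.5   99.9] (array([ 459., -146.,   66.]), array([ 472., -130.,  128.]))
scene rollertop 12 [ 465.  -137.2  123.6] [ 464.9 -135.6  123.4] (array([ 456., -146.,  121.]), array([ 471., -130.,  128.]))
scene plate 463 [ 546.2 -196.     9.8] [ 551.1 -186.8   10. ] (array([ 458., -251.,   -3.]), array([ 612., -150.,   21.]))
scene braketop 926 [534.7 199.8  90. ] [540.2 205.2  90.2] (array([476., 105.,  80.]), array([580., 269.,  99.]))
((527.463134765625, 187.0264434814453), (102.75636291503906, 163.3643798828125), 0.729548454284668)
((533.6132202148438, -199.9425506591797), (153.9320068359375, 96.65995788574219), 3.6682162284851074)
side green 53 [519.  237.  101.9] [519.7 236.5 103. ] (array([507., 228.
[... 1524 characters left out ...]
] 0.61
scene glue [506.8 447.8   0.9] 0.98
scene glue [ 486.5 -201.8    1.3] 0.32
side brake [519.7 186.2   2.8] 0.73
side brake [2.406e+02 4.010e+02 3.000e-01] 0.63
side lever_grip [581.5 148.1 183. ] 0.67
side lever_grip [305.7 372.1 184.8] 0.66
side button_top [525.4 247.2 102.8] 0.65
side button_top [232.9 459.8 102.1] 0.52
side feeder [ 490.2 -203.8   -1.2] 0.81
side feeder_pivot [ 567.8 -202.1   58.5] 0.59
side feeder_pivot [ 458.  -140.7   91.9] 0.27
side roller [ 458.5 -138.7   93.3] 0.75
side tape [669.3 405.6   0. ] 0.68
side tape [429.3  -5.9  -1.7] 0.64
side nailbox [638.8   2.   -2. ] 0.62
side nailbox [ 488.  -203.1    1.4] 0.45
side glue [ 5.058e+02  4.445e+02 -5.000e-01] 0.83
```

View pics/crop.png

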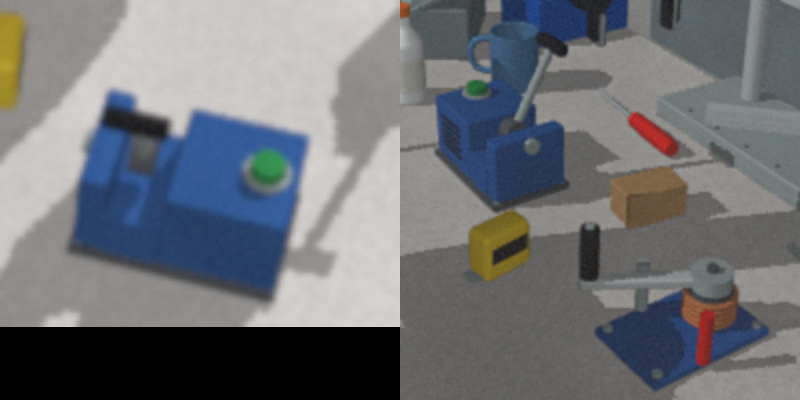

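The crop confirms the blue brake with a green button at (268,165), its lever leaning away from the robot (+x), and the feeder at rest. The yaws are about 1–2°, hinge ≈ (526,145,78). I'll tilt the tool in line with the lever and go above the grip.

Call:
apply_moves(rows=[[36,4,-20,0.167,0,0],[36,0,0,0.167,0,0],[37,0,0,0.166,0,0],[36,0,0,0,0,0],[0,0,0,0,0,0]], fingers=60, grip_force=40)

```text
time: 2.42
tool_pos: [603.5, 147.6, 215.7]
tcp_rot: [-151.1, -0.0, 90.2]
ft_force: [0.5, -0.4, 0.4]
finger_gap: 59.7
grip_force: 0.0
```

```bash
cat >> h.py <<'E'
from scipy.spatial.transform import Rotation as Ro
def wrist(name):
    s=sense();p,d=eyes.snapshot("wrist");cv2.imwrite(f'pics/{name}.png',p[:,:,::-1])
    k=eyes.get_calibration("wrist");K=k['intrinsics'];v,u=np.mgrid[:480,:640]
    P=np.stack([(u-K[0,2])/K[0,0]*d,(v-K[1,2])/K[1,1]*d,d],-1)
    T=P@k['mount'][:3,:3].T+k['mount'][:3,3]
    R=Ro.from_euler('xyz',s['tcp_rot'],degrees=True).as_matrix()
    return s,p,d,T@R.T+np.array(s['tool_pos']),T
def st():
    s=sense();print(round(s['time'],2),np.round(s['tool_pos'],1),np.round(s['tcp_rot'],1),'F',np.round(s['ft_force'],1),'gap',round(s['finger_gap'],1),round(s['grip_force'],1))
E
python3 - <<'E'
from h import *
st()
s,p,d,W,T=wrist('w1')
for n in ("lever_grip","button_top","brake"):
    print(n,[(np.round(r['xyz'],1),round(r['confidence'],2)) for r in models.place_of(n,"wrist")])
for r in models.cut_out("lever_grip","wrist"):
    m=r['pixels']&(d>0);q=T[m];print(r['confidence'],m.sum(),np.median(q,0),W[m].mean(0),np.percentile(W[m],[5,95],axis=0))
E
```

```text
2.42 [603.5 147.6 215.7] [-151.1   -0.    90.2] F [ 0.5 -0.4  0.4] gap 59.7 0.0
lever_grip [(array([583.9, 146.2, 187.8]), 0.57)]
button_top [(array([526.4, 240.5, 110.8]), 0.84), (array([ 490.7, -204.4,   -1.8]), 0.34)]
brake [(array([5.243e+02, 1.881e+02, 5.000e-01]), 0.55)]
0.87 3243 [ 2.39198715 -1.91148388 31.08432299] [572.14136973 147.63387843 162.28286198] [[519.66898653 125.01477859  77.50410988]
 [592.42493291 169.88212811 193.13619924]]
```

View pics/w1.png

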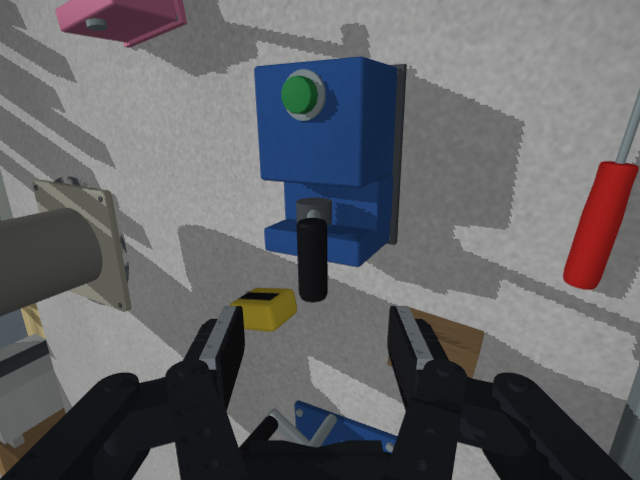

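The wrist picture shows the black grip at (312,260), centred between the fingers, with the green button at (300,95). I'll advance and grip.

Call:
apply_moves(rows=[[1,-1,20,0,0,0],[1,-1,20,0,0,0],[0,0,17,0,0,0],[0,0,0,0,0,0],[0,0,0,0,0,0]])

```text
time: 3.3
tool_pos: [575.6, 146.3, 171.5]
tcp_rot: [-151.5, -0.0, 89.9]
ft_force: [-1.3, -0.4, -0.5]
finger_gap: 60.1
grip_force: 0.0
```

Call:
apply_moves(rows=[[0,0,0,0,0,0],[0,0,0,0,0,0],[0,0,0,0,0,0],[0,0,0,0,0,0],[0,0,0,0,0,0]], fingers=10, grip_force=30)

```text
time: 3.92
tool_pos: [575.0, 146.9, 169.8]
tcp_rot: [-151.4, -0.0, 90.0]
ft_force: [0.3, 1.3, -0.0]
finger_gap: 10.1
grip_force: 0.0
```

Run:
```python
from h import *
st()
s,p,d,W,T=wrist('w2')
for n in ("lever_grip",):
    print(n,[(np.round(r['xyz'],1),round(r['confidence'],2)) for r in models.place_of(n,"wrist")])
a,_=eyes.snapshot("side")
print([(np.round(r['xyz'],1),round(r['confidence'],2)) for r in models.place_of("lever_grip","side")])
cv2.imwrite('pics/w2c.png',np.hstack([cv2.resize(p[:,:,::-1],(400,300)),cv2.resize(a[130:280,230:430,::-1],(400,300))]))
```

```text
3.92 [575.  146.9 169.8] [-151.4   -0.    90. ] F [ 0.3  1.3 -0. ] gap 10.1 0.0
lever_grip [(array([587.5, 149.2, 184.5]), 0.81)]
[(array([581.5, 147.9, 181.9]), 0.83), (array([305.2, 372.6, 187.1]), 0.81)]
```

View pics/w2c.png

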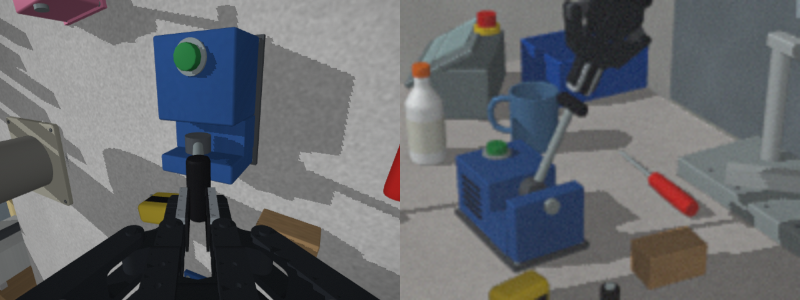

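Run:
```python
from h import *
s,p,d,W,T=wrist('w3')
for r in models.cut_out("lever_grip","wrist"):
    m=r['pixels']&(d>0);print(r['confidence'],m.sum(),np.percentile(T[m],[2,10,50,90,98],axis=0).round(1))
for v in range(230,380,10): print(v,T[v,[280,290,300,316,330,345,355]].round().astype(int).tolist(), p[v,316])
```

```text
0.71 4593 [[-21.9 -11.7 -26.2]
 [-13.7  -6.5 -25.6]
 [  5.1   0.7 -23. ]
 [ 21.8   8.4  93.6]
 [ 23.9  14.  107.7]]
230 [[-38, -38, 212], [-17, -23, 148], [0, -11, 93], [4, 0, 80], [0, 11, 91], [-9, 24, 122], [-8, 32, 118]] [ 94 103 105]
240 [[-21, -30, 131], [-21, -22, 131], [-8, -12, 94], [4, 0, 58], [-7, 11, 91], [-18, 25, 122], [-17, 32, 118]] [ 94 103 105]
250 [[-22, -28, 108], [-21, -20, 107], [-21, -12, 107], [24, 0, -15], [23, 7, -14], [-20, 23, 103], [-20, 31, 104]] [15 15 18]
260 [[-30, -28, 107], [-27, -20, 101], [22, -7, -21], [23, 0, -25], [22, 6, -22], [-20, 22, 81], [-20, 29, 83]] [26 26 28]
270 [[-38, -29, 106], [-36, -20, 102], [17, -7, -21], [19, 0, -26], [18, 6, -23], [-26, 22, 79], [-24, 28, 73]] [20 20 22]
280 [[-97, -40, 215], [-94, -28, 208], [12, -7, -21], [14, 0, -25], [13, 7, -22], [-34, 22, 79], [-33, 29, 75]] [20 20 22]
290 [[-110, -40, 214], [-107, -29, 208], [7, -7, -21], [9, 0, -24], [8, 7, -22], [-43, 22, 79], [-40, 29, 74]] [20 20 23]
300 [[-123, -41, 216], [10, -10, -37], [10, -6, -37], [4, 0, -26], [10, 6, -37], [-102, 31, 176], [-99, 40, 169]] [20 
[... 152 characters left out ...]
[11, -9, -53], [10, -6, -53], [-6, 0, -26], [10, 5, -53], [11, 11, -54], [7, 15, -46]] [18 19 22]
330 [[6, -13, -53], [11, -9, -60], [10, -5, -59], [-11, 0, -25], [10, 5, -59], [10, 11, -59], [6, 15, -53]] [20 21 23]
340 [[6, -13, -59], [11, -8, -66], [10, -5, -66], [-17, 0, -25], [10, 5, -65], [11, 10, -67], [7, 14, -60]] [19 19 21]
350 [[12, -11, -74], [10, -8, -71], [10, -5, -71], [-21, 0, -27], [5, 5, -64], [10, 10, -71], [11, 13, -73]] [18 17 21]
360 [[12, -11, -79], [11, -8, -78], [6, -5, -71], [-187, 1, 191], [2, 5, -65], [12, 9, -78], [13, 12, -80]] [117 118 117]
370 [[12, -10, -83], [12, -7, -83], [2, -5, -71], [-203, 1, 193], [-1, 5, -67], [12, 9, -83], [11, 12, -83]] [121 121 121]
```

Call:
apply_moves(rows=[[0,0,0,0,0,0],[0,0,0,0,0,0],[0,0,0,0,0,0],[0,0,0,0,0,0],[0,0,0,0,0,0]], fingers=0, grip_force=40)

```text
time: 4.85
tool_pos: [575.0, 146.9, 169.9]
tcp_rot: [-151.4, 0.0, 90.0]
ft_force: [-0.1, 0.1, -0.1]
finger_gap: 0.0
grip_force: 0.0
```

Run:
```python
from h import *
s=sense();R=Ro.from_euler('xyz',s['tcp_rot'],degrees=True).as_matrix();t=np.array(s['tool_pos'])
for c in ("side","scene"):
    p,d=eyes.snapshot(c);W=cloud(c,d);T=(W-t)@R
    m=(d>0)&(abs(T[...,0])<40)&(abs(T[...,1])<40)&(T[...,2]<30)&(T[...,2]>-120)
    for z in range(-110,30,8):
        q=T[m&(T[...,2]>=z)&(T[...,2]<z+8)]
        print(c,z,len(q),q.min(0).round().tolist() if len(q) else '',q.max(0).round().tolist() if len(q) else '')
    if c=="side": a=p
s,p,d,W,T=wrist('w4')
cv2.imwrite('pics/w4c.png',np.hstack([cv2.resize(p[150:450,150:470,::-1],(400,375)),cv2.resize(a[140:240,265:365,::-1],(400,375))]))
```

```text
side -110 84 [-20.0, -40.0, -110.0] [16.0, 39.0, -102.0]
side -102 90 [-20.0, -38.0, -102.0] [10.0, 40.0, -94.0]
side -94 99 [-16.0, -40.0, -94.0] [10.0, 39.0, -86.0]
side -86 93 [-17.0, -38.0, -86.0] [13.0, 33.0, -78.0]
side -78 53 [-15.0, -34.0, -78.0] [11.0, 26.0, -70.0]
side -70 43 [-13.0, -18.0, -70.0] [9.0, 11.0, -62.0]
side -62 40 [-13.0, -17.0, -62.0] [5.0, 11.0, -54.0]
side -54 39 [-13.0, -17.0, -54.0] [6.0, 14.0, -46.0]
side -46 40 [-11.0, -17.0, -46.0] [7.0, 10.0, -38.0]
side -38 21 [-12.0, -11.0, -38.0] [10.0, 3.0, -31.0]
side -30 14 [-22.0, -6.0, -24.0] [18.0, 1.0, -22.0]
side -22 59 [-28.0, -11.0, -22.0] [26.0, 7.0, -14.0]
side -14 44 [-26.0, -11.0, -14.0] [24.0, 4.0, -6.0]
side -6 16 [-8.0, -8.0, -6.0] [5.0, 2.0, 2.0]
side 2 16 [-9.0, -7.0, 2.0] [2.0, 2.0, 10.0]
side 10 16 [-9.0, -9.0, 10.0] [1.0, 4.0, 18.0]
side 18 16 [-10.0, -8.0, 18.0] [2.0, 2.0, 26.0]
side 26 8 [-7.0, -8.0, 26.0] [-2.0, 2.0, 30.0]
scene -110 8 [-11.0, 33.0, -108.0] [13.0, 38.0, -103.0]
scene -102 4 [9.0, 28.0, -101.0] [13.0, 39.0, -94.0]
scene -94 9 [8.0, 21.0, -93.0] [14.0, 34.0, -87.0]
scene -86 3 [6.0, 25.0, -86.0] [14.0, 28.0, -83.0]
scene -78 1 [8.0, 16.0, -74.0] [8.0, 16.0, -74.0]
scene -70 0  
scene -62 1 [8.0, 13.0, -59.0] [8.0, 13.0, -59.0]
scene -54 0  
scene -46 1 [11.0, 6.0, -44.0] [11.0, 6.0, -44.0]
scene -38 1 [21.0, 4.0, -35.0] [21.0, 4.0, -35.0]
scene -30 19 [8.0, -7.0, -27.0] [24.0, 8.0, -22.0]
scene -22 19 [7.0, -7.0, -22.0] [26.0, 9.0, -15.0]
scene -14 0  
scene -6 0  
scene 2 0  
scene 10 1 [4.0, 3.0, 15.0] [4.0, 3.0, 15.0]
scene 18 1 [5.0, 5.0, 20.0] [5.0, 5.0, 20.0]
scene 26 0
```

View pics/w4c.png

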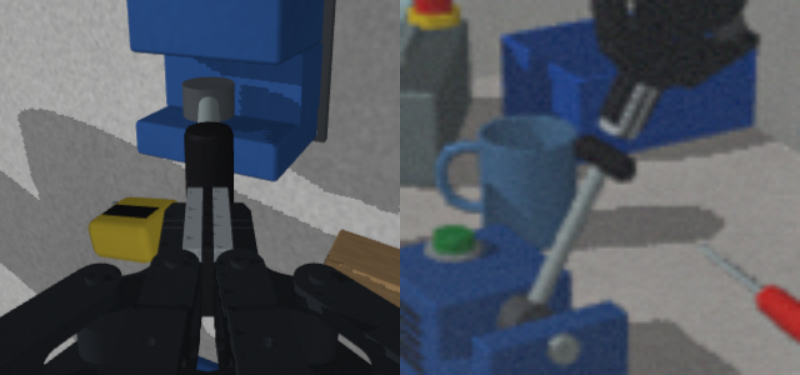

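The pictures and depth agree: the shut fingertips really end about 32 mm short of the reported TCP, with the grip still just beyond them. I'll allow for that offset by opening, advancing a further 32 mm and gripping again.

Call:
apply_moves(rows=[[0,0,0,0,0,0],[0,0,0,0,0,0],[0,0,0,0,0,0],[0,0,16,0,0,0],[0,0,16,0,0,0]], fingers=50)

```text
time: 5.62
tool_pos: [559.7, 146.9, 141.6]
tcp_rot: [-151.4, -0.0, 90.0]
ft_force: [0.4, 0.2, 0.7]
finger_gap: 50.3
grip_force: 0.0
```

Call:
apply_moves(rows=[[0,0,0,0,0,0],[0,0,0,0,0,0],[0,0,0,0,0,0],[0,0,0,0,0,0],[0,0,0,0,0,0]], fingers=5, grip_force=40)

```text
time: 6.25
tool_pos: [560.1, 146.9, 142.3]
tcp_rot: [-151.5, -0.0, 90.0]
ft_force: [1.6, -0.3, 0.3]
finger_gap: 16.9
grip_force: 39.7
```

Call:
apply_moves(rows=[[0,-7.2,0.4,-0.1,0,0],[0,-7.2,0.4,-0.1,0,0],[0,-7.2,0.4,-0.1,0,0],[0,-7.2,0.4,-0.1,0,0],[0,-7.2,0.4,-0.1,0,0]])

```text
time: 6.88
tool_pos: [524.6, 145.3, 148.6]
tcp_rot: [179.8, 0.1, 90.0]
ft_force: [4.7, -5.7, -13.2]
finger_gap: 16.6
grip_force: 41.1
```

Call:
apply_moves(rows=[[0,-7.2,0.4,-0.1,0,0],[0,-7.2,0.4,-0.1,0,0],[0,-7.2,0.4,-0.1,0,0],[0,-7.2,0.4,-0.1,0,0],[0,0,0,0,0,0]])

```text
time: 7.5
tool_pos: [492.8, 144.6, 139.6]
tcp_rot: [157.3, 0.2, 90.0]
ft_force: [12.6, -8.8, -22.8]
finger_gap: 16.9
grip_force: 40.6
```

Run:
```python
from h import *
st()
p,d=eyes.snapshot("side")
print([(np.round(r['xyz'],1),round(r['confidence'],2)) for r in models.place_of("lever_grip","side")])
s=sense();R=Ro.from_euler('xyz',s['tcp_rot'],degrees=True).as_matrix()
g=s['tool_pos']-R[:,2]*49; print(g, 'lever', .5-np.arctan2(g[0]-526,g[2]-78),np.hypot(g[0]-526,g[2]-78))
```

```text
7.5 [492.8 144.6 139.6] [157.3   0.2  90. ] F [ 12.6  -8.8 -22.8] gap 16.9 40.6
[(array([471.8, 145.7, 182.9]), 0.89), (array([308.5, 371.3, 183.3]), 0.61)]
[474.80438516 144.81800044 185.18058777] lever 0.9456144082412863 118.7799199068246
```

Call:
apply_moves(rows=[[0,-3,1,-0.03,0,0],[0,-1.5,1,-0.02,0,0],[0,0,0,0,0,0],[0,0,0,0,0,0],[0,0,0,0,0,0]])

```text
time: 8.22
tool_pos: [492.7, 144.7, 139.5]
tcp_rot: [154.3, 0.2, 89.9]
ft_force: [4.5, -10.2, -5.5]
finger_gap: 16.6
grip_force: 42.2
```

Run:
```python
from h import *
st()
s=sense();R=Ro.from_euler('xyz',s['tcp_rot'],degrees=True).as_matrix()
g=s['tool_pos']-R[:,2]*49; print(g, 'lever', .5-np.arctan2(g[0]-526,g[2]-78),np.hypot(g[0]-526,g[2]-78))
```

```text
8.22 [492.7 144.7 139.5] [154.3   0.2  89.9] F [  4.5 -10.2  -5.5] gap 16.6 42.2
[471.47932521 144.92732857 183.63363766] lever 0.9764680744130152 118.87375397506845
```

Call:
apply_moves(rows=[[0,0,0,0,0,0],[0,0,0,0,0,0],[0,0,0,0,0,0],[0,0,0,0,0,0],[0,0,-20,0,0,0]], fingers=60)

```text
time: 8.85
tool_pos: [483.8, 146.6, 157.3]
tcp_rot: [154.4, 0.0, 90.0]
ft_force: [0.1, 0.3, -0.5]
finger_gap: 59.9
grip_force: 0.0
```

Call:
apply_moves(rows=[[0,0,-30,0,0,0],[0,0,-30,0,0,0],[0,0,-20,0.15,0,0],[0,0,0,0.15,0,0],[0,0,0,0.15,0,0]], fingers=0)

```text
time: 9.48
tool_pos: [450.8, 147.3, 232.8]
tcp_rot: [-180.0, -0.1, 90.0]
ft_force: [-0.1, 0.1, -0.2]
finger_gap: 0.2
grip_force: 0.0
```

Run:
```python
from h import *
st()
for c in ("side","scene","wrist"):
    eyes.snapshot(c)
    for n in ("lever_grip","button_top"): print(c,n,[(np.round(r['xyz'],1),round(r['confidence'],2)) for r in models.place_of(n,c)])
```

```text
9.47 [450.8 147.3 232.8] [-1.8e+02 -1.0e-01  9.0e+01] F [-0.1  0.1 -0.2] gap 0.2 0.0
side lever_grip [(array([306.2, 372.2, 183.3]), 0.6), (array([482. , 142.4, 187.3]), 0.59)]
side button_top [(array([230.5, 457.9, 104.4]), 0.65), (array([525.8, 247.2, 104.7]), 0.41)]
scene lever_grip [(array([311.9, 366.4, 186.1]), 0.46)]
scene button_top [(array([746.7, 192.7,   1.7]), 0.64), (array([518.6, 245.1, 105. ]), 0.61), (array([233.3, 454.5,  98.6]), 0.54)]
wrist lever_grip [(array([489.4, 145.6, 193.4]), 0.95), (array([423.5,  -4.8,   0.9]), 0.65)]
wrist button_top [(array([521.2, 241.9, 105.1]), 0.79)]
```

The lever rests at about x 485, which is roughly 0.85 rad, so it is in the last notch. Now over the green button.

Call:
apply_moves(rows=[[33,24,0,0,0,0],[32,24,0,0,0,0],[32,24,0,0,0,0],[0,0,60,0,0,0],[0,0,60,0,0,0]])

```text
time: 10.55
tool_pos: [523.1, 245.0, 111.8]
tcp_rot: [179.7, -0.1, 90.1]
ft_force: [0.3, -0.1, -0.7]
finger_gap: -0.1
grip_force: 0.0
```

Call:
apply_moves(rows=[[0,0,25,0,0,0],[0,0,5,0,0,0],[0,0,0,0,0,0],[0,0,0,0,0,0],[0,0,0,0,0,0]])

```text
time: 11.18
tool_pos: [523.3, 244.3, 82.8]
tcp_rot: [179.8, -0.1, 90.0]
ft_force: [-0.6, 0.1, 0.3]
finger_gap: -0.0
grip_force: 0.0
```

Run:
```python
from h import *
st()
s=sense();R=Ro.from_euler('xyz',s['tcp_rot'],degrees=True).as_matrix();t=np.array(s['tool_pos'])
s,p,d,W,T=wrist('w5')
p,d=eyes.snapshot("side");W=cloud("side",d);Q=(W-t)@R
m=(d>0)&(abs(Q[...,0])<25)&(abs(Q[...,1])<25)
for z in range(-60,10,4):
    q=Q[m&(Q[...,2]>=z)&(Q[...,2]<z+4)];c=p[m&(Q[...,2]>=z)&(Q[...,2]<z+4)]
    print(z,len(q),q.min(0).round().tolist()[:2] if len(q) else '',q.max(0).round().tolist()[:2] if len(q) else '',np.median(c,0) if len(q) else '')
```

```text
11.18 [523.3 244.3  82.8] [ 1.798e+02 -1.000e-01  9.000e+01] F [-0.6  0.1  0.3] gap -0.0 0.0
-60 7 [-11.0, -17.0] [7.0, -6.0] [45. 48. 50.]
-56 12 [-13.0, -17.0] [7.0, -2.0] [63.  65.5 68. ]
-52 14 [-11.0, -17.0] [7.0, -0.0] [59.5 61.5 60.5]
-48 12 [-12.0, -16.0] [7.0, 2.0] [63.5 67.5 66.5]
-44 13 [-12.0, -16.0] [2.0, 4.0] [82. 86. 88.]
-40 10 [-12.0, -11.0] [-4.0, 4.0] [85.  86.5 88. ]
-36 6 [-11.0, -10.0] [-4.0, 2.0] [103.5 106.5 106.5]
-32 0   
-28 0   
-24 35 [-17.0, -16.0] [12.0, 10.0] [ 41. 102.  57.]
-20 20 [-17.0, -16.0] [11.0, 6.0] [37.5 99.5 52. ]
-16 14 [-23.0, -19.0] [-1.0, 1.0] [45.5 97.5 61. ]
-12 46 [-22.0, -24.0] [13.0, 15.0] [ 79.  94. 100.]
-8 40 [-25.0, -24.0] [24.0, 24.0] [ 43.  67. 109.]
-4 0   
0 0   
4 0   
8 0
```

View pics/w5.png

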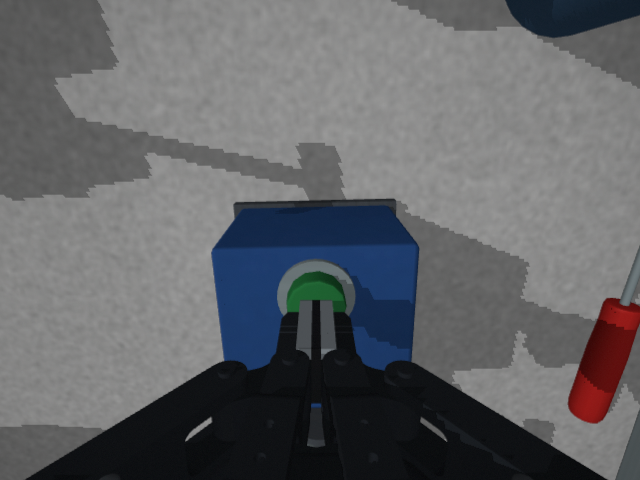

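The picture shows the shut fingers right over the green button at (316,290). Pressing down now.

Call:
apply_moves(rows=[[0,0,8,0,0,0],[0,0,4,0,0,0],[0,0,3,0,0,0],[0,0,2,0,0,0],[0,0,0,0,0,0]])

```text
time: 11.9
tool_pos: [522.0, 243.8, 63.9]
tcp_rot: [180.0, 0.0, 90.0]
ft_force: [-1.3, -0.3, 2.1]
finger_gap: 0.0
grip_force: 1.6
```

Call:
apply_moves(rows=[[0,0,2,0,0,0],[0,0,1.5,0,0,0],[0,0,0,0,0,0],[0,0,0,0,0,0],[0,0,0,0,0,0]])

```text
time: 12.52
tool_pos: [522.3, 243.9, 62.5]
tcp_rot: [179.9, -0.0, 90.0]
ft_force: [-8.6, -3.6, 17.3]
finger_gap: -0.0
grip_force: 9.0
```

Run:
```python
from h import *
st()
for c in ("side","scene"):
    p,d=eyes.snapshot(c)
    for n in ("lever_grip",): print(c,n,[(np.round(r['xyz'],1),round(r['confidence'],2)) for r in models.place_of(n,c)])
```

```text
12.53 [522.3 243.9  62.5] [179.9  -0.   90. ] F [-8.6 -3.6 17.3] gap -0.0 9.0
side lever_grip [(array([578.4, 148.3, 180.1]), 0.76), (array([749.4, 199.8,   0. ]), 0.74), (array([307.2, 370.7, 185.6]), 0.57)]
scene lever_grip [(array([309.3, 372.3, 186.7]), 0.73), (array([582.5, 145.9, 183.8]), 0.57)]
```

The button is fully down and the lever has sprung back to about (580,147,183). Lift off and move above the roller, turning the tool so the fingers close along its sweep.

Call:
apply_moves(rows=[[0,0,-50,0,0,0],[0,0,-50,0,0,0],[0,0,-55,0,0,0],[-50,-9,0,0,0,0],[-55,-9,0,0,0,0]])

```text
time: 13.35
tool_pos: [504.3, 138.4, 216.3]
tcp_rot: [179.8, -0.0, 90.1]
ft_force: [1.1, -1.5, -0.2]
finger_gap: -0.1
grip_force: 0.0
```

Call:
apply_moves(rows=[[-55,-9,0,0,0,0],[-55,-9,0,0,0,0],[-55,-9,0,0,0,0],[-55,-9,0,0,0,0],[-55,-9,0,0,0,0]], fingers=60)

```text
time: 13.98
tool_pos: [458.5, -137.8, 215.3]
tcp_rot: [179.9, 0.0, 90.0]
ft_force: [0.8, -1.1, 0.8]
finger_gap: 60.5
grip_force: 0.0
```

Call:
apply_moves(rows=[[0,0,0,0,0,0.172],[0,0,0,0,0,0.172],[0,0,0,0,0,0.172],[0,0,0,0,0,0.172],[0,0,0,0,0,0.172]])

```text
time: 14.6
tool_pos: [459.0, -136.1, 215.1]
tcp_rot: [180.0, -0.0, 40.4]
ft_force: [-0.1, -0.1, -0.2]
finger_gap: 60.2
grip_force: 0.0
```

Call:
apply_moves(rows=[[0,0,0,0,0,0.172],[0,0,0,0,0,0.172],[0,0,0,0,0,0.172],[0,0,0,0,0,0.172],[0,0,0,0,0,0.172]])

```text
time: 15.22
tool_pos: [459.0, -136.1, 215.1]
tcp_rot: [-180.0, -0.0, -8.9]
ft_force: [-0.6, 0.2, -0.5]
finger_gap: 60.2
grip_force: 0.0
```

Call:
apply_moves(rows=[[0,0,0,0,0,0.172],[0,0,0,0,0,0.172],[0,0,0,0,0,0],[0,0,0,0,0,0],[0,0,0,0,0,0]])

```text
time: 15.85
tool_pos: [459.1, -136.1, 215.4]
tcp_rot: [-180.0, -0.0, -28.1]
ft_force: [-0.3, 0.1, 0.1]
finger_gap: 60.1
grip_force: 0.0
```

Run:
```python
from h import *
st();print(np.round(sense()['joint_pos'],1))
s=sense();R=Ro.from_euler('xyz',s['tcp_rot'],degrees=True).as_matrix();t=np.array(s['tool_pos'])
s,p,d,W,T=wrist('w6')
for n in ("roller","feeder_pivot","feeder"): print(n,[(np.round(r['xyz'],1),round(r['confidence'],2)) for r in models.place_of(n,"wrist")])
for c in ("side","scene"):
    eyes.snapshot(c)
    for n in ("roller","lever_grip"): print(c,n,[(np.round(r['xyz'],1),round(r['confidence'],2)) for r in models.place_of(n,c)])
print('roller in tool',(np.array([458.5,-139,96])-t)@R)
q=(abs(W[...,0]-459)<25)&(abs(W[...,1]+139)<25)&(W[...,2]>115)&(W[...,2]<132)&(d>0);print(q.sum(),W[q].mean(0),T[q].mean(0),W[q].min(0),W[q].max(0))
```

```text
15.85 [ 459.1 -136.1  215.4] [-180.    -0.   -28.1] F [-0.3  0.1  0.1] gap 60.1 0.0
[-22.7 -12.  102.6   0.   89.5  95.5]
roller [(array([ 459.5, -139.9,   96.6]), 0.74)]
feeder_pivot [(array([ 564.2, -202.7,   53.7]), 0.7)]
feeder [(array([ 490.2, -204.9,    0. ]), 0.91)]
side roller [(array([ 456.4, -140.1,   95.2]), 0.66)]
side lever_grip [(array([584.1, 146.2, 182.7]), 0.8), (array([305.4, 371.8, 186.5]), 0.74)]
scene roller [(array([ 458. , -137.4,  100.8]), 0.7)]
scene lever_grip [(array([ 570.9, -197.8,   56.1]), 0.69), (array([632.7,   8.5,  -1.4]), 0.66), (array([582.6, 147. , 185.2]), 0.47), (array([310.1, 369.3, 182.9]), 0.46)]
roller in tool [  0.82206085   2.87505438 119.38878983]
591 [ 460.1310623  -140.71051613  124.50286198] [ 3.08067978  3.60480458 90.88676402] [ 449.43939884 -150.01676198  115.00122093] [ 468.82369508 -130.26433859  128.28545445]
```

View pics/w6.png

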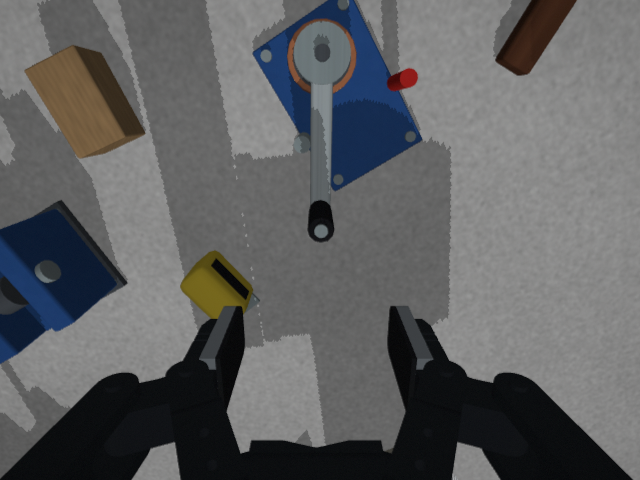

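The wrist picture shows the roller at (320,230), the arm at rest against its post, and the red stop at (405,80). The lever grip is back at its start, (584,146,183). Descend and grip the roller.

Call:
apply_moves(rows=[[2,3,50,0,0,0],[0,0,50,0,0,0],[0,0,40,0,0,0],[0,0,16,0,0,0],[0,0,9,0,0,0]])

```text
time: 16.98
tool_pos: [459.7, -139.8, 50.4]
tcp_rot: [-180.0, -0.0, -28.3]
ft_force: [0.0, 0.1, 1.2]
finger_gap: 60.3
grip_force: 0.0
```

Call:
apply_moves(rows=[[0,0,0,0,0,0],[0,0,0,0,0,0],[0,0,0,0,0,0],[0,0,0,0,0,0],[0,0,0,0,0,0]], fingers=5, grip_force=60)

```text
time: 17.6
tool_pos: [460.5, -140.7, 52.2]
tcp_rot: [180.0, -0.2, -28.3]
ft_force: [-3.6, -2.0, 5.5]
finger_gap: 18.7
grip_force: 58.4
```

Run:
```python
from h import *
st()
s=sense();R=Ro.from_euler('xyz',s['tcp_rot'],degrees=True).as_matrix();t=np.array(s['tool_pos']);print((np.array([569.5,-198.5,58])-t)@R)
```

```text
17.6 [ 460.5 -140.7   52.2] [180.   -0.2 -28.3] F [-3.6 -2.   5.5] gap 18.7 58.4
[123.38856276  -0.7183992   -5.36792911]
```

Call:
apply_moves(rows=[[0.6,12.4,0,0,0,-0.1],[0.6,12.4,0,0,0,-0.1],[0.6,12.4,0,0,0,-0.1],[0.6,12.4,0,0,0,-0.1],[0.6,12.4,0,0,0,-0.1]])

```text
time: 18.23
tool_pos: [445.3, -199.4, 52.2]
tcp_rot: [-180.0, -0.1, 0.6]
ft_force: [-2.1, 4.2, 8.4]
finger_gap: 18.5
grip_force: 58.7
```

Call:
apply_moves(rows=[[0.6,12.4,0,0,0,-0.1],[0.6,12.4,0,0,0,-0.1],[0.6,12.4,0,0,0,-0.1],[0.6,12.4,0,0,0,-0.1],[0.6,12.4,0,0,0,-0.1]])

```text
time: 18.85
tool_pos: [460.6, -258.9, 52.2]
tcp_rot: [180.0, -0.1, 29.2]
ft_force: [-5.1, 5.2, 10.5]
finger_gap: 18.5
grip_force: 59.0
```

```bash
cat >> h.py <<'E'
def arm():
    st();s=sense();R=Ro.from_euler('xyz',s['tcp_rot'],degrees=True).as_matrix();t=np.array(s['tool_pos'])
    v=t-np.array([569.5,-198.5,58]);print('r',np.hypot(v[0],v[1]),'ang',(np.degrees(np.arctan2(v[1],v[0]))%360),'F tool',np.array(s['ft_force'])@R)
E
python3 -c "
from h import *
arm()"
```

```text
18.85 [ 460.6 -258.9   52.2] [ 1.80e+02 -1.00e-01  2.92e+01] F [-5.1  5.2 10.5] gap 18.5 59.0
r 124.58398714939729 ang 209.01535519224132 F tool [ -1.84935494  -7.05057706 -10.52474916]
```

Call:
apply_moves(rows=[[0.3,6,0,0,0,-0.05],[0.2,4,0,0,0,-0.03],[0.1,2,0,0,0,-0.02],[0,0,0,0,0,0],[0,0,0,0,0,0]])

```text
time: 19.48
tool_pos: [466.7, -269.0, 52.2]
tcp_rot: [180.0, -0.0, 34.8]
ft_force: [-7.5, 2.7, 11.2]
finger_gap: 18.7
grip_force: 59.1
```

```bash
python3 -c "
from h import *
arm()"
```

```text
19.48 [ 466.7 -269.    52.2] [180.   -0.   34.8] F [-7.5  2.7 11.2] gap 18.7 59.1
r 124.62435071883894 ang 214.4304575181743 F tool [ -4.57728769  -6.47201569 -11.18151575]
```

Not in contact yet: the force along the sweep is still only the spring's. Nudge on.

Call:
apply_moves(rows=[[0,1,0,0,0,-0.008],[0,1,0,0,0,-0.008],[0,0,0,0,0,0],[0,0,0,0,0,0],[0,0,0,0,0,0]])

```text
time: 20.1
tool_pos: [467.0, -269.3, 52.1]
tcp_rot: [-179.9, 0.0, 35.7]
ft_force: [-12.4, 9.8, 16.8]
finger_gap: 18.6
grip_force: 59.9
```

```bash
python3 -c "
from h import *
arm()"
```

```text
20.1 [ 467.  -269.3   52.1] [-179.9    0.    35.7] F [-12.4   9.8  16.8] gap 18.6 59.9
r 124.62970401254665 ang 214.63734291588221 F tool [ -4.36812529 -15.2762944  -16.74879111]
```

Run:
```python
from h import *
arm()
a,_=eyes.snapshot("side");print([(np.round(r['xyz'],1),round(r['confidence'],2)) for r in models.place_of("lever_grip","side")])
b,_=eyes.snapshot("scene")
cv2.imwrite('pics/fin.png',np.hstack([cv2.resize(a[150:400,250:500,::-1],(400,400)),cv2.resize(b[200:360,200:440,::-1],(400,267)) if 0 else cv2.resize(b[190:350,220:420,::-1],(400,400))]))
arm()
```

```text
20.1 [ 467.  -269.3   52.1] [-179.9    0.    35.7] F [-12.4   9.8  16.8] gap 18.6 59.9
r 124.62970401254665 ang 214.63734291588221 F tool [ -4.36812529 -15.2762944  -16.74879111]
[(array([581.2, 148.8, 181.6]), 0.95), (array([304.6, 369. , 186.6]), 0.83), (array([523.6, 246.8, 105.2]), 0.36)]
20.25 [ 467.  -269.3   52.1] [-179.9    0.    35.7] F [-13.7  10.9  18. ] gap 18.7 59.9
r 124.63326294983332 ang 214.64054366151393 F tool [ -4.81601537 -16.87358143 -18.00037461]
```

View pics/fin.png

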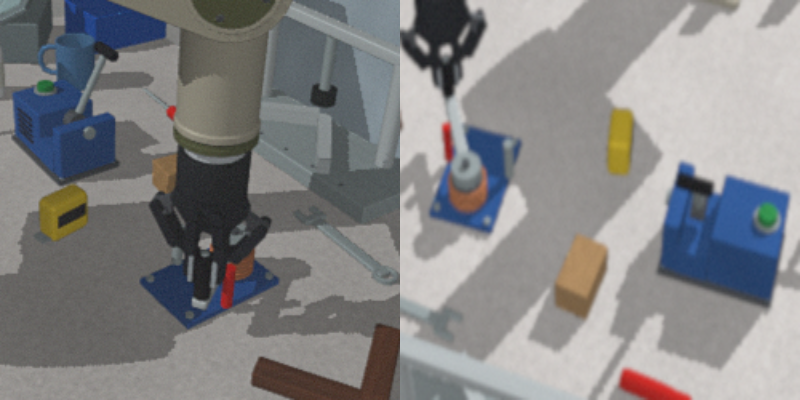

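The pictures show the arm against the red post (right half, 448,140), the lever sprung back, the button up and the loose things in place. Handing in.

```bash
python3 -c "
from bench import job
print(job.hand_in())"
```

```text
the job is handed in; nothing more can be done
None
```

The job is handed in, though no verdict came back: the lever clicked into its last notch and was released with the button, and the gripper is holding the tension arm against its red stop post, with the button up and the rest of the bench undisturbed.

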